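# Sort two threaded studs into the pitch gauge

### The arm

A 6-joint arm with a two-finger parallel gripper is mounted at the origin on a cart in front of the work surface, level with it; the furniture and walls round the work are solid. World frame = base frame: x ahead of the robot, y to its left, z up, the work surface at z = 0. Lengths are in mm, angles in rad, forces in N, time in s.
With the tool pointing down it reaches from about 275 to 750 mm from the base axis. Payload 10.2 kg.
Tool frame: the origin (TCP) lies on the mounting face of the last link; the fingertips stand 173 mm ahead of it and the grasp point (between the pads) lies 155 mm ahead of it; z points along the fingers, y is the line along which they close (so a half turn about z gives the same grasp; the last joint's range is limited). The gripper opens to 85 mm and grips with 20 to 120 N. Pads are 22 mm wide; open, the fingers measure 114 mm over their backs; the gripper's body (76 mm by 85 mm) begins 54 mm behind the grasp point. The pads swing forward as they close: fully open they stand 13 mm farther back than shut.
Start: joints at [-1.367, 0.313, 1.498, -0, 1.331, -0.223], TCP at [217.318, -477.918, 404.694] pointing down, gripper open.
Joint ranges: [-2.94, 2.94], [-0.97, 2.17], [0.19, 2.56], [-1.23, 4.37], [0.02, 3.11], [-2.88, 2.88]. Speed limits (rad/s): [2.39, 2.39, 3.01, 3.14, 3.14, 3.14].

### API

Orientations are given as a rotation vector (axis times angle).
In Python, from plant import status, vision, arm gives the robot as it stands.
- The arm moves only by the tool carry_out, never from a script. Its argument "moves" is a list of rows, each a list of 5 numbers: the shift along the tool's x, y, z in cm, then the turn about the tool's z in degrees, then the finger opening in cm, from 0 to 8.54. A call has 1 to 10 rows; each row is the pose to reach, as a shift and turn from the pose commanded when the call began, along the tool's axes at that moment; what a row does not reach only later rows make up. A row lasts 1/12 s, in which the tool goes at most 41.7 mm and 7.16 degrees, less where a joint would pass 70% of its speed; a pose out of reach is approached as far as the arm can. A call with a gripper value outside its range is refused whole. The fingers move at their own pace and stop on an object; the grip force is fixed at half the most. Time passes only in rows, so rows that repeat a pose let the fingers close. It gives the time, the measured TCP pose, the force, the opening and the grip force at its end, in the units of the state.
- status.get_state(): the state, without advancing time (a new reading comes with each control period).
- vision.read_camera(name): name is "scene" or "top" or "wrist"; returns a dict with "pixels" (384x512x3 uint8, red, green, blue), "fx", "fy", "cx", "cy" (pixels), "camera_from_world" (4x4, takes a point from world to camera coordinates). Camera axes: x right, y up, looking along -z (the intrinsics and any distortion apply to the point x, -y, -z); pixel columns grow to the right and rows downward; lengths in mm; the calibration is good to about 2 mm. The wrist camera is an equidistant fisheye: a pixel r from the principal point sees the ray r / f radians off the axis. A picture is of the moment at which its call begins. There is no depth.
- arm.hand_in(): hands the job in; it is judged then, once.
Trained networks look in a picture, given as the dict that the camera call returned (one of the last four; its "shot" number tells which), for a name from the list of things; names that differ only in an ending like _2 or _b are one class to them, and where a whole thing is asked for, a point or a joint stands for the part that bears it (a point fixed in the world has none). Each returns a list of dicts, best first, with "confidence" (0 to 1); they miss things now and then, are a little off and sometimes report something else, mostly with a low value. They report only what shows in the picture. A call takes as long as a camera call.
- vision.recognise(picture, label): "at" ([x, y, z] in mm, in the coordinates of the camera as it stood for that picture, good to about 4 mm: the middle of the surface that is visible of it).
- vision.silhouettes(picture, label): "mask" (384x512 bool, what is visible of it).
- vision.tip_of(picture, label): "at" ([x, y, z] in mm, in the coordinates of the camera as it stood for that picture, good to about 4 mm: a listed point, or the origin of a listed thing).
The state is a dict: "time": time; "q": joint angles; "qd": joint speeds; "joint_efforts": joint torques, N m; "ee_pos": TCP position; "ee_rot": TCP orientation; "force": force on the tool from outside, world axes, zero at the start; "wrist_torque": the same for the moment, N m; "opening": opening from 0.0 (shut) to 1.0 (fully open); "gripper_force": force on a finger pad.
Only numpy, scipy, OpenCV 4.12 (cv2) and the standard library are available. Lean on these libraries where they do the work, as an engineer would, in place of code of your own. Each camera call takes 0.05 s, during which the arm holds its last target. There are 200 camera calls.

### The job

Two threaded studs from the instrument's feet are lying about the bench and need sorting by thread pitch. Lay the dark grey stud with the coarse thread in the coarse-toothed notches of the blue gauge plate and the brass stud with the fine thread in the fine-toothed notches, each lying level in both its notches with its square middle part about midway between them, and let go.

Things in the scene. Friction and masses are not known exactly. Their poses are not given: they have to be found in the camera images.
- coarse_stud: dark grey steel stud with a coarse thread (crests 8 mm apart), 150 mm long, 0.25 kg. Middle 40 mm: square section 22 x 22 mm, the place to grip; each end: 55 mm of thread, 18 mm in diameter. Origin: centre of the stud, on its axis, 11 mm above the worktop as it lies there on a flat of the square. x along the stud (both ends alike), z up at the start.
- fine_stud: brass-coloured stud with a fine thread (crests 3 mm apart), 150 mm long, 0.25 kg. Middle 40 mm: square section 22 x 22 mm, the place to grip; each end: 55 mm of thread, 18 mm in diameter. Origin: centre of the stud, on its axis, 11 mm above the worktop as it lies there on a flat of the square. x along the stud (both ends alike), z up at the start.
- gauge: fixed gauge plate, blue base 150 x 150 x 8 mm carrying two rows of grey V-notched cradles, one stud to a row. Coarse row: ridges 8 mm apart, 45 mm to the +y side (the robot's left), an orange strip on the base on its side of the middle. Fine row: ridges 3 mm apart, 45 mm to the -y side. Origin: centre of the underside, on the worktop; x along the rows, z up.
- coarse_notch (a point): centre of the seated coarse stud: midway between the row's two cradles, 40.7 mm above the worktop; axes as the gauge's. Each cradle is 28 mm long, a 90 degree V open at the top, 42 mm wide at its rim; rim 49 mm, bottom of the V 28 mm above the worktop. The free gap between the two is 80 mm, for the square part and the fingers.
- fine_notch (a point): centre of the seated fine stud: midway between the two cradles of the fine row, 40.7 mm above the worktop; axes as the gauge's. Cradles and gap have the same sizes as those of the coarse row.

How it is judged:
By the outcome, as a careful person would: the job done as asked, in the order asked, and still so for the second after the job is handed in, with the robot touching nothing.
It also fails if it takes over 51 s, if anything falls off the work surface, if the arm or the gripper's body presses on something with over 40 N, if the wrist force passes 120 N, or if a joint passes its speed limit or range.

## Working session

There is one attempt and no reset: what is moved stays moved. The work goes in short steps, Python scripts to look and compute and a tool call to move; the robot and the scene stay as the last step left them, time stands still between calls to the robot, and variables do not carry over. Pictures are saved under pics/ and viewed, at most 10 in all, crops included, and the job is handed in when it is done.

Besides the shell and the picture viewer there is one more tool, called after "Call:" by a JSON object that holds its "api" and its "payload". carry_out: Moves the arm, as the interface text tells. Its arguments: {"type":"object","properties":{"moves":{"type":"array","items":{"type":"array","items":{"type":"number"}}}},"required":["moves"]}

```bash
mkdir -p pics; ls; cat > h.py <<'E'
import numpy as np, cv2
from scipy.spatial.transform import Rotation as R
from plant import status, vision, arm
def w(p,at):
    T=np.linalg.inv(np.array(p["camera_from_world"])); return (T@np.r_[at,1])[:3]
def ray(p,u,v,z,fish=False):
    x=(u-p["cx"])/p["fx"]; y=(v-p["cy"])/p["fy"]
    if fish:
        r=np.hypot(x,y); s=np.sin(r)/r if r>1e-9 else 1; d=np.array([x*s,-y*s,-np.cos(r)])
    else: d=np.array([x,-y,-1.])
    T=np.linalg.inv(np.array(p["camera_from_world"])); o=T[:3,3]; d=T[:3,:3]@d
    return o+d*(z-o[2])/d[2]
def axis(p,label,z,fish=False):
    m=vision.silhouettes(p,label)
    if not m: return None
    k=m[0]; v,u=np.nonzero(k["mask"])
    P=np.array([ray(p,a,b,z,fish)[:2] for a,b in zip(u,v)])
    (c,s,a)=cv2.minAreaRect(P.astype(np.float32))
    if s[0]<s[1]: a+=90
    return k["confidence"],len(u),np.round(c,1),np.round(s,1),round((a+90)%180-90,1)
def save(p,n): cv2.imwrite("pics/"+n,p["pixels"][:,:,::-1])
def tool(goal):  # world mm TCP shift -> tool cm
    s=status.get_state(); r=R.from_rotvec(s["ee_rot"])
    return r.inv().apply(np.array(goal)-s["ee_pos"])/10
E
python3 - <<'E'
from h import *
s=status.get_state(); print(s["ee_pos"],R.from_rotvec(s["ee_rot"]).as_matrix().round(3),s["opening"],s["time"])
for n in ["top","scene"]:
    p=vision.read_camera(n); save(p,n+"0.png")
    for l in ["coarse_stud","fine_stud","gauge"]:
        print(n,l,[(np.round(w(p,d["at"]),1),d["confidence"]) for d in vision.tip_of(p,l)][:2], axis(p,l,11 if l!="gauge" else 8))
    for l in ["coarse_notch","fine_notch"]:
        print(n,l,[(np.round(w(p,d["at"]),1),d["confidence"]) for d in vision.tip_of(p,l)][:2])
print(status.get_state()["time"])
E
```

```text
pics
[ 217.32349049 -477.87160971  404.12524198] [[ 0.91   0.414 -0.   ]
 [ 0.414 -0.91   0.001]
 [ 0.    -0.001 -1.   ]] 0.9996766740609235 0.0
top coarse_stud [] (0.89, 633, array([453. , 262.4]), array([ 30.2, 150.3]), -2.1)
top fine_stud [(array([ 510.6, -203.1,    8.4]), 0.91)] (0.89, 541, array([ 511.9, -209.2]), array([ 23.9, 150.2]), -22.1)
top gauge [(array([ 5.227e+02, -1.190e+01, -2.000e-01]), 0.65)] (0.7, 4457, array([522.5, -13.2]), array([155.6, 152.4]), 84.0)
top coarse_notch [(array([531.2,  37. ,  38.9]), 0.64)]
top fine_notch [(array([521.5, -57.2,  40.1]), 0.56)]
scene coarse_stud [(array([453.9, 266.8,  11.1]), 0.74)] (0.6, 505, array([453.3, 263.4]), array([ 35.7, 158.6]), -6.0)
scene fine_stud [(array([ 512.4, -205.8,   11.9]), 0.42)] None
scene gauge [(array([524.7, -15.7,  -2.9]), 0.57)] (0.7, 1944, array([537.8, -29.5]), array([198.1, 199.5]), -5.5)
scene coarse_notch [(array([527.1,  29.1,  43.1]), 0.71)]
scene fine_notch [(array([524. , -57.4,  39.1]), 0.79), (array([ 512.9, -208.5,   13.6]), 0.62)]
0.9
```

View pics/top0.png

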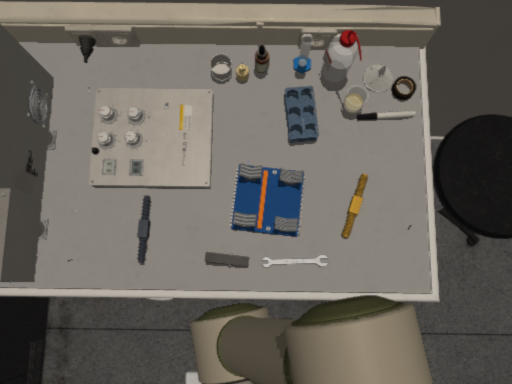

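View pics/scene0.png

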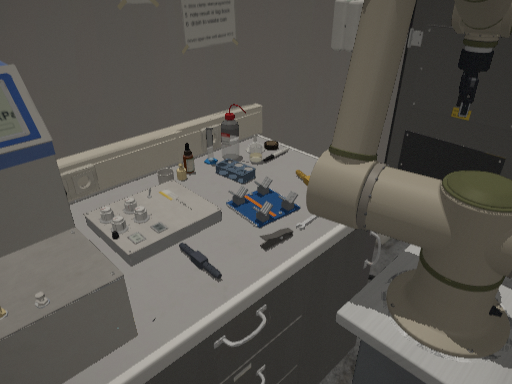

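Call:
{"api": "carry_out", "payload": {"moves": [[26,-28.8,2.5,26.6,8.5],[26,-28.8,2.5,26.6,8.5],[26,-28.8,2.5,26.6,8.5],[26,-28.8,2.5,26.6,8.5],[26,-28.8,2.5,26.6,8.5],[26,-28.8,2.5,26.6,8.5],[26,-28.8,2.5,26.6,8.5],[26,-28.8,2.5,26.6,8.5],[26,-28.8,2.5,26.6,8.5],[26,-28.8,2.5,26.6,8.5]]}}

```text
time: 1.73
ee_pos: [335.0, -104.3, 379.6]
ee_rot: [-3.14, 0.054, -0.001]
force: [0.6, -1.2, 1.2]
opening: 0.998
gripper_force: 0.0
```

```bash
python3 - <<'E'
from h import *
s=status.get_state(); r=R.from_rotvec(s["ee_rot"]); print(s["ee_pos"],r.as_matrix().round(3),s["q"],s["time"],tool([453,262,330]))
E
```

```text
[ 334.95601038 -104.29408814  379.6167746 ] [[ 0.999 -0.034  0.   ]
 [-0.034 -0.999  0.001]
 [ 0.    -0.001 -1.   ]] [-6.39984083e-01 -6.07429654e-02  1.99529632e+00  9.80946327e-04
  1.20726221e+00  9.64717559e-01] 1.7333 [ 10.54132016 -37.00780784   4.99783914]
```

Call:
{"api": "carry_out", "payload": {"moves": [[10.5,-37,5,0,8.5],[10.5,-37,5,0,8.5],[10.5,-37,5,0,8.5],[10.5,-37,5,0,8.5],[10.5,-37,5,0,8.5],[10.5,-37,5,0,8.5],[10.5,-37,5,0,8.5],[10.5,-37,5,0,8.5],[10.5,-37,5,0,8.5],[10.5,-37,5,0,8.5]]}}

```text
time: 2.57
ee_pos: [453.9, 261.8, 328.7]
ee_rot: [-3.14, 0.054, 0.0]
force: [0.4, 0.1, -0.2]
opening: 0.995
gripper_force: 0.0
```

```bash
python3 - <<'E'
from h import *
s=status.get_state(); r=R.from_rotvec(s["ee_rot"]); print(s["ee_pos"],s["time"])
p=vision.read_camera("wrist"); save(p,"wrist1.png")
print(axis(p,"coarse_stud",11,True),[(np.round(w(p,d["at"]),1),d["confidence"]) for d in vision.tip_of(p,"coarse_stud")][:2],tool([453,262,166]))
E
```

```text
[453.90150093 261.7534536  328.74897001] 2.5667
(0.65, 2520, array([451.5, 263.4]), array([ 22.2, 151.5]), -2.0) [(array([451.2, 262.9,  11.3]), 0.9)] [-0.0433923  -0.37333516 16.32078247]
```

View pics/wrist1.png

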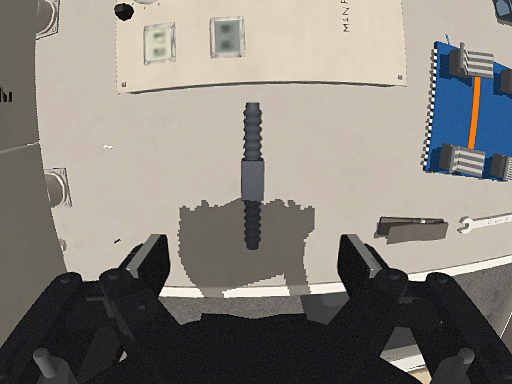

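Call:
{"api": "carry_out", "payload": {"moves": [[-0.2,-0.15,5,0,6],[-0.2,-0.15,11,0,6],[-0.2,-0.15,13,0,6],[-0.2,-0.15,14.2,0,6],[-0.2,-0.15,15.1,0,6],[-0.2,-0.15,15.1,0,0.5],[-0.2,-0.15,15.1,0,0.5],[-0.2,-0.15,15.1,0,0.5],[-0.2,-0.15,15.1,0,0.5],[-0.2,-0.15,15.1,0,0.5]]}}

```text
time: 3.55
ee_pos: [452.3, 259.3, 180.9]
ee_rot: [-3.14, 0.059, -0.006]
force: [-0.1, 0.2, 6.8]
opening: 0.245
gripper_force: 59.9
```

```bash
python3 - <<'E'
from h import *
s=status.get_state(); print(s["ee_pos"],s["ee_rot"],s["opening"],s["gripper_force"],s["force"])
E
```

```text
[452.26865783 259.34149718 180.8507912 ] [-3.13995849  0.05868671 -0.00617315] 0.2447802660794029 59.87703859806061 [-0.14997617  0.2033501   6.83543558]
```

Call:
{"api": "carry_out", "payload": {"moves": [[0,0,-2,0,0.5],[0,0,-5,0,0.5],[0,0,-8,0,0.5],[2,3,-12,2,0.5],[4,6,-14,4,0.5],[5,10,-14,4,0.5],[6,14,-14,4,0.5],[6,15,-14,4,0.5],[6,15,-14,4,0.5]]}}

```text
time: 4.3
ee_pos: [506.3, 103.7, 319.8]
ee_rot: [3.136, -0.175, 0.003]
force: [-1.1, 0.2, -1.8]
opening: 0.239
gripper_force: 59.7
```

```bash
cat >> h.py <<'E'
def look(p,labels,fish=True):
    for l in labels:
        print(l,[(np.round(w(p,d["at"]),1),d["confidence"]) for d in vision.tip_of(p,l)][:2])
def st():
    s=status.get_state(); m=R.from_rotvec(s["ee_rot"]).as_matrix()
    print("ee",np.round(s["ee_pos"],1),"yaw",np.degrees(np.arctan2(m[1,0],m[0,0])).round(2),"z",m[:,2].round(3),"op",round(s["opening"],3),s["gripper_force"],np.round(s["force"],1),s["time"])
    return s
E
python3 - <<'E'
from h import *
s=st()
p=vision.read_camera("wrist"); save(p,"wrist2.png")
look(p,["coarse_stud","gauge","coarse_notch","fine_notch"])
print(axis(p,"coarse_stud",s["ee_pos"][2]-167,True))
st()
E
```

```text
ee [506.3 103.7 319.8] yaw -6.39 z [ 0.002 -0.001 -1.   ] op 0.239 59.677385687828064 [-1.1  0.2 -1.8] 4.3
coarse_stud [(array([503.5, 105.9, 152.8]), 0.85)]
gauge [(array([521.8, -10.4,   2.5]), 0.94)]
coarse_notch [(array([525.2,  33.2,  40.6]), 0.69)]
fine_notch [(array([519.1, -55.8,  41.6]), 0.64)]
(0.62, 8510, array([520.5, 101.7]), array([ 23.3, 122.8]), -6.4)
ee [505.7 108.  318.9] yaw -6.06 z [ 0.  0. -1.] op 0.237 59.67734098434448 [-0.4 -0.2 -3.1] 4.6
```

View pics/wrist2.png

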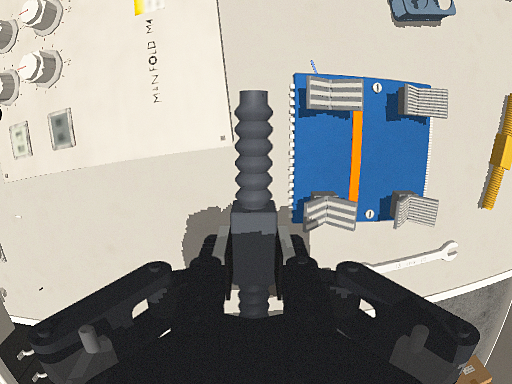

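```bash
python3 - <<'E'
from h import *
def box(p,fish):
    h=cv2.cvtColor(p["pixels"],cv2.COLOR_RGB2HSV)
    m=((h[...,0]>104)&(h[...,0]<118)&(h[...,1]>170)&(h[...,2]>60)).astype(np.uint8)
    m=cv2.morphologyEx(m,cv2.MORPH_CLOSE,np.ones((5,5)))
    n,l,stt,c=cv2.connectedComponentsWithStats(m); i=1+np.argmax(stt[1:,4])
    v,u=np.nonzero(l==i); P=np.array([ray(p,a,b,8,fish)[:2] for a,b in zip(u,v)],np.float32)
    print(len(u),stt[i],cv2.minAreaRect(P))
s=st()
p=vision.read_camera("wrist"); box(p,True)
look(p,["coarse_stud","gauge","coarse_notch","fine_notch"])
p=vision.read_camera("top"); box(p,False)
E
```

```text
ee [505.7 108.  318.9] yaw -6.06 z [ 0.  0. -1.] op 0.237 59.67734098434448 [-0.4 -0.2 -3.1] 4.6
12664 [  296    72   139   150 12664] ((523.188720703125, -11.767463684082031), (149.05621337890625, 148.15866088867188), 84.03093719482422)
coarse_stud [(array([502.6, 110.1, 147.8]), 0.96)]
gauge [(array([ 5.222e+02, -7.800e+00, -1.000e-01]), 0.65)]
coarse_notch []
fine_notch [(array([517.4, -58.4,  41.8]), 0.95)]
1340 [ 254  169   48   64 1340] ((514.419677734375, -40.615814208984375), (88.68404388427734, 146.43557739257812), 77.33007049560547)
```

Call:
{"api": "carry_out", "payload": {"moves": [[1.6,3.6,0,0,0.5],[3.2,7.2,2,0,0.5],[3.2,7.2,5,0,0.5],[3.2,7.2,7,0,0.5],[3.2,7.2,8,0,0.5],[3.2,7.2,8,0,0.5],[3.2,7.2,8,0,0.5],[3.2,7.2,8,0,0.5]]}}

```text
time: 5.57
ee_pos: [530.5, 32.4, 240.1]
ee_rot: [3.137, -0.167, 0.004]
force: [0.8, 0.4, -1.6]
opening: 0.239
gripper_force: 60.0
```

```bash
python3 - <<'E'
from h import *
s=st()
p=vision.read_camera("wrist"); save(p,"wrist3.png")
look(p,["coarse_stud","fine_notch","gauge"]); print(tool([529.7,33.1,211]))
E
```

```text
ee [530.5  32.4 240.1] yaw -6.1 z [ 0.003 -0.    -1.   ] op 0.239 59.95400547981262 [ 0.8  0.4 -1.6] 5.5667
coarse_stud [(array([528.8,  34.7,  68.1]), 0.96)]
fine_notch [(array([514.8, -57.9,  42.2]), 0.82)]
gauge [(array([521.6,  -6.9,  -1.3]), 0.67)]
[-0.06501131 -0.07420502  2.86437212]
```

View pics/wrist3.png

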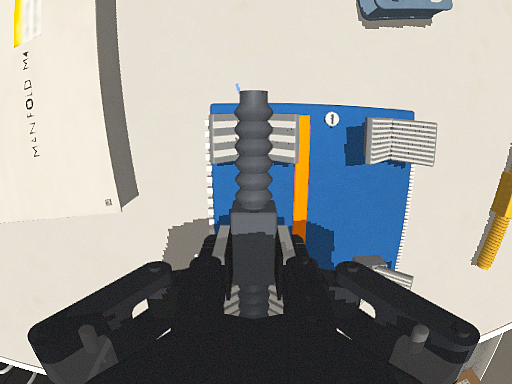

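Call:
{"api": "carry_out", "payload": {"moves": [[0,-0.05,1.2,0,0.5],[0,-0.05,2,0,0.5],[0,-0.05,2.5,0,0.5],[0,-0.05,2.7,0,0.5],[0,-0.05,2.85,0,0.5],[0,-0.05,2.85,0,0.5],[0,-0.05,2.85,0,0.5]]}}

```text
time: 6.35
ee_pos: [530.1, 32.3, 210.7]
ee_rot: [3.136, -0.168, 0.0]
force: [-3.2, -4.1, 2.1]
opening: 0.237
gripper_force: 60.6
```

```bash
python3 - <<'E'
from h import *
s=st()
E
```

```text
ee [530.1  32.3 210.7] yaw -6.13 z [ 0.    -0.001 -1.   ] op 0.237 60.55326998233795 [-3.2 -4.1  2.1] 6.35
```

Call:
{"api": "carry_out", "payload": {"moves": [[0,0,0,0,4],[0,0,0,0,4],[0,0,0,0,4],[0,0,0,0,4],[0,0,0,0,4],[0,0,-2,0,4],[0,0,-5,0,4],[0,0,-9,0,4],[0,0,-13,0,4],[0,0,-13,0,4]]}}

```text
time: 7.18
ee_pos: [531.0, 32.7, 347.7]
ee_rot: [3.136, -0.168, 0.02]
force: [0.2, -0.3, 0.5]
opening: 0.467
gripper_force: 0.0
```

```bash
python3 - <<'E'
from h import *
s=st()
p=vision.read_camera("wrist"); save(p,"wrist4.png")
look(p,["coarse_stud","fine_stud"]); print(axis(p,"coarse_stud",40.7,True),axis(p,"fine_stud",11,True),tool([511,-207,340]))
E
```

```text
ee [531.   32.7 347.7] yaw -6.13 z [ 0.013 -0.002 -1.   ] op 0.467 0.0 [ 0.2 -0.3  0.5] 7.1833
coarse_stud [(array([527.7,  34.8,  39.1]), 0.79)]
fine_stud [(array([ 508.8, -203.7,   12. ]), 0.91), (array([527. ,  36.8,  39.1]), 0.38)]
(0.64, 2666, array([528.4,  30.5]), array([ 22.3, 153.1]), -6.6) None [ 0.68373336 24.02827421 -0.11997595]
```

View pics/wrist4.png

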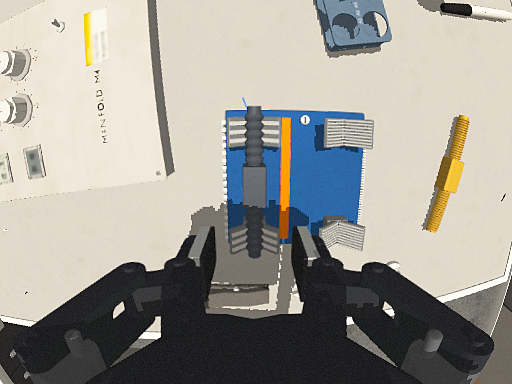

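Call:
{"api": "carry_out", "payload": {"moves": [[0.7,24,1.5,16,6],[0.7,24,1.5,16,6],[0.7,24,1.5,16,6],[0.7,24,1.5,16,6],[0.7,24,1.5,16,6],[0.7,24,1.5,16,6],[0.7,24,1.5,16,6],[0.7,24,1.5,16,6]]}}

```text
time: 8.1
ee_pos: [511.0, -208.0, 323.6]
ee_rot: [-3.081, 0.607, 0.004]
force: [0.1, 1.6, 0.2]
opening: 0.707
gripper_force: 0.0
```

```bash
python3 - <<'E'
from h import *
s=st()
p=vision.read_camera("wrist")
look(p,["fine_stud"]); a=axis(p,"fine_stud",11,True); print(a)
if a: print(tool([*a[2],180.5]))
E
```

```text
ee [ 511.  -208.   323.6] yaw -22.3 z [-0.002  0.002 -1.   ] op 0.707 0.0 [0.1 1.6 0.2] 8.1
fine_stud [(array([ 510.5, -205.8,   13.5]), 0.93)]
(0.83, 2744, array([ 511.2, -208. ]), array([ 22.5, 151.9]), -17.2)
[ 0.0748436   0.23171689 14.41644308]
```

```bash
python3 - <<'E'
from h import *
s=st()
for n,f in (("wrist",True),("top",False)):
    p=vision.read_camera(n); save(p,n+"5.png")
    m=vision.silhouettes(p,"fine_stud")
    print(axis(p,"fine_stud",11,f))
    if m:
        v,u=np.nonzero(m[0]["mask"]); P=np.array([ray(p,a,b,11,f)[:2] for a,b in zip(u,v)],np.float32)
        l=cv2.fitLine(P,cv2.DIST_L1,0,.01,.01).ravel(); print(l,np.degrees(np.arctan(l[1]/l[0])))
E
```

```text
ee [ 511.5 -205.7  324.7] yaw -22.08 z [-0.001  0.001 -1.   ] op 0.705 0.0 [-1.3 -0.2 -0.1] 8.25
(0.94, 2913, array([ 510.5, -208.3]), array([ 23. , 153.5]), -19.5)
[ 9.4789296e-01 -3.1858900e-01  5.1263660e+02 -2.0903700e+02] -18.577616
None
```

View pics/wrist5.png

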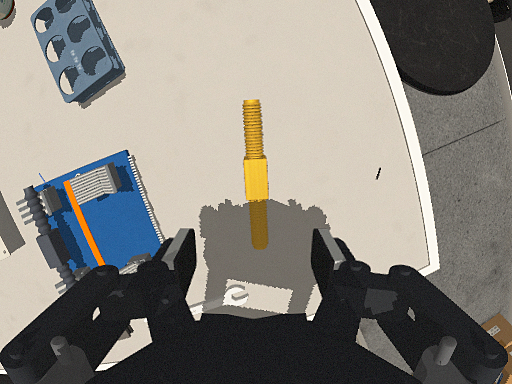

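Call:
{"api": "carry_out", "payload": {"moves": [[0.05,0.25,5,-3,6],[0.05,0.25,10,-3,6],[0.05,0.25,12.5,-3,6],[0.05,0.25,13.7,-3,6],[0.05,0.25,14.4,-3,6],[0.05,0.25,14.4,-3,0.5],[0.05,0.25,14.4,-3,0.5],[0.05,0.25,14.4,-3,0.5],[0.05,0.25,14.4,-3,0.5],[0.05,0.25,14.4,-3,0.5]]}}

```text
time: 9.38
ee_pos: [511.5, -209.6, 183.7]
ee_rot: [3.096, -0.522, 0.006]
force: [0.6, 0.5, 5.7]
opening: 0.237
gripper_force: 59.5
```

```bash
python3 - <<'E'
from h import *
s=st()
E
```

```text
ee [ 511.5 -209.6  183.7] yaw -19.14 z [ 0.004 -0.002 -1.   ] op 0.237 59.54534411430359 [0.6 0.5 5.7] 9.3833
```

Call:
{"api": "carry_out", "payload": {"moves": [[0,0,-2,0,0.5],[0,0,-5,0,0.5],[0,0,-8,0,0.5],[-1,-4,-9,-6,0.5],[-2,-8,-9,-13,0.5],[-3.3,-11.5,-9,-13,0.5],[-4.3,-14.7,-9,-13,0.5],[-4.3,-14.7,-7.5,-13,0.5],[-4.3,-14.7,-6.5,-13,0.5],[-4.3,-14.7,-6.5,-13,0.5]]}}

```text
time: 10.22
ee_pos: [518.1, -56.3, 245.1]
ee_rot: [-3.137, 0.168, 0.004]
force: [0.2, -0.0, -3.9]
opening: 0.236
gripper_force: 59.7
```

```bash
python3 - <<'E'
from h import *
p=vision.read_camera("wrist"); save(p,"wrist6.png")
look(p,["fine_stud"]);s=st(); print(tool([518.7,-56.6,213.5]))
E
```

```text
fine_stud [(array([515. , -55.8,  72.5]), 0.71)]
ee [518.6 -57.2 246.5] yaw -6.21 z [-0. -0. -1.] op 0.239 59.722352027893066 [ 0.2  0.7 -2.1] 10.3167
[ 0.00801059 -0.05807508  3.29991856]
```

View pics/wrist6.png

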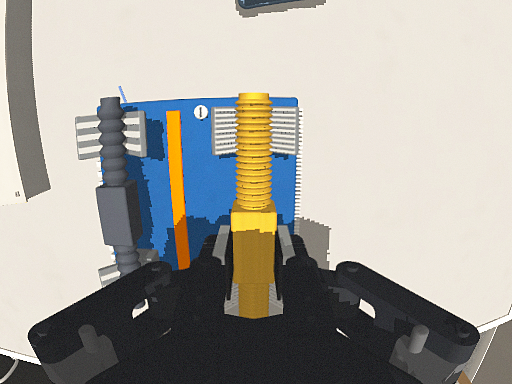

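Call:
{"api": "carry_out", "payload": {"moves": [[0.15,-0.06,1.2,0,0.5],[0.15,-0.06,2.2,0,0.5],[0.15,-0.06,2.8,0,0.5],[0.15,-0.06,3.1,0,0.5],[0.15,-0.06,3.3,0,0.5],[0.15,-0.06,3.3,0,0.5],[0.15,-0.06,3.3,0,0.5]]}}

```text
time: 10.9
ee_pos: [520.1, -56.7, 213.7]
ee_rot: [3.135, -0.168, 0.001]
force: [-1.4, -5.6, -0.4]
opening: 0.236
gripper_force: 60.1
```

Call:
{"api": "carry_out", "payload": {"moves": [[0,0,0.1,0,0.5],[0,0,0.1,0,0.5],[0,0,0.1,0,4],[0,0,0.1,0,4],[0,0,0.1,0,4],[0,0,0.1,0,4],[0,0,0.1,0,4],[0,0,-2,0,4],[0,0,-5,0,4],[0,0,-8,0,4]]}}

```text
time: 11.73
ee_pos: [519.9, -55.8, 293.8]
ee_rot: [-3.136, 0.168, 0.003]
force: [1.1, -0.2, 0.6]
opening: 0.47
gripper_force: 0.0
```

Call:
{"api": "carry_out", "payload": {"moves": [[0,0,-4,0,4],[0,0,-7,0,4],[0,0,-7,0,4],[0,0,-7,0,4]]}}

```text
time: 12.07
ee_pos: [520.0, -55.8, 364.4]
ee_rot: [3.136, -0.168, 0.005]
force: [-0.7, 0.8, -1.1]
opening: 0.467
gripper_force: 0.0
```

```bash
python3 - <<'E'
from h import *
s=st()
p=vision.read_camera("wrist"); save(p,"wrist7.png")
for l in ["coarse_stud","fine_stud"]: look(p,[l]); print(axis(p,l,40.7,True))
E
```

```text
ee [520.  -55.8 364.4] yaw -6.14 z [ 0.003 -0.001 -1.   ] op 0.467 0.0 [-0.7  0.8 -1.1] 12.0667
coarse_stud [(array([528.2,  33.7,  41. ]), 0.58)]
(0.74, 2491, array([528.5,  32.8]), array([ 27.1, 154.3]), -8.1)
fine_stud [(array([519.1, -53.4,  42.5]), 0.77)]
None
```

View pics/wrist7.png

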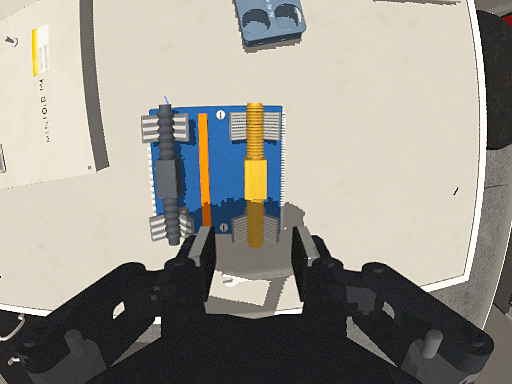

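The picture shows both studs in their notches: the dark grey one with its middle at (167,178) and the brass one at (256,180), each midway between its cradles. The gripper is clear of both.

```bash
python3 -c "
from plant import arm; print(arm.hand_in())"
```

```text
the job is handed in; nothing more can be done
None
```

The coarse dark grey stud is in the coarse notches and the fine brass stud is in the fine notches, both seated, centred and released, and the job was handed in at about 12 s of the 51 s allowed.

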